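# Inspect a cork dish with a hand loupe

## Task

Set the inspection lamp: turn the black dimmer knob until its white pointer lines up with the orange mark on the grey box, and let go of it. Then pick up the loupe by its handle and hold it level over the cork dish, centred on the brass dot, with the lens at the height of the white line on the red collar of the gauge post, and finish while still holding it there steadily in the gripper. Do not touch the dish or the gauge stage with the loupe, do not shift the collar, and leave the dish and everything else where it stands.

Things in the scene. Friction and masses are not known exactly. Their poses are not given: they have to be found in the camera images.
- dimmer (a joint): angle of the black dimmer knob on top of the grey lamp control box, rad. Grows as the knob turns clockwise seen from above, range 0 to 3.0. 0: pointer towards the box's +y; at 1.5 the pointer is at the orange mark. Turns stiffly (0.05 N m) and stays where it is left
- dimmer_box: grey lamp control box fixed to the table, 110 (x) x 100 (y) x 45 mm tall; origin at the centre of its underside; the knob's upright axis passes through the origin. It can stand to the left or the right of the stage and is slightly turned
- knob_grip (a point): point on the knob's axis, 73 mm above the table, at the height to grip. The knob's grip is an upright bar 12 mm thick, 46 mm long, centred on the axis, from 51 to 80 mm above the table, on a disc 48 mm across whose top is 51 mm above the table. This point's y axis runs along the bar towards the pointer end
- pointer (a point): the pointer end of the knob's bar (white line on the top and down that end), 23 mm from the axis
- orange_mark (a point): the orange index mark on top of the box, 36.5 mm from the knob's axis
- loupe: hand loupe lying flat: wooden handle 18 mm wide, 26 mm tall, vertical sides, and a brass lens ring 68 mm across, 14 mm tall; about 110 g, balanced 5 to 20 mm from the origin towards the lens. Origin: under the handle, 30 mm behind its front end; x points from handle to lens, z is the lens's upright axis. Handle from x = -65 to +30 mm. Left or right of the stage, in either place of the two
- lens_center (a point): the middle of the lens, 75 mm in front of the loupe's origin and 7 mm above its underside
- dish: dark round cork dish, the part to inspect: 100 mm across, 24 mm tall, with a raised rim and a raised middle. It lies loose on the stage; origin at the centre of its underside
- brass_dot (a point): brass dot at the middle of the dish's top, 36 mm above the table
- stage: gauge stage fixed to the table: aluminium plate 210 (x) x 150 (y) x 12 mm, origin at the centre of its underside. A steel post 12 mm thick stands on it, its top 182 mm above the table, at x = +60, y = +62 mm; a red collar sits on the post
- focus_line (a point): white line round the middle of the red collar on the post (collar 28 mm across, 16 mm tall, brass thumbscrew sticking out 26 mm from the post's axis towards the stage's +x): the marked focal height, 105 to 160 mm above the table. 
- wine_glass: clear wine glass, 195 mm tall, base 68 mm across; bystander, origin at the centre of its underside
- cork_cone: dark cork cone, 160 mm tall, foot 76 mm across; bystander, origin at the centre of its underside
- cork_block: light cork block, 90 x 60 x 50 mm; bystander, origin at the centre of its underside
- tape_roll: tan ring of tape, 90 mm across, 25 mm tall, lying flat; bystander, origin at the centre of its underside
- screwdriver: screwdriver with a red handle, lying flat; bystander, origin at the underside, within its length
- twin_tray: dark cork tray, 100 x 190 mm, 34 mm tall, with two round recesses; bystander, origin at the centre of its underside
- sanding_block: small cork sanding block, 65 x 45 x 35 mm; bystander, origin at the centre of its underside
Not all that is in view belongs to the job. There is more than one size of the loupe; the one meant has the size given above.

How it is judged:
By the outcome, as a careful person would: the job done as asked, in the order asked, and still so for the second after the job is handed in, while the arm keeps its last pose, push and grip.
It also fails if it takes over 54 s, if anything falls off the work surface, if the arm or the gripper's body presses on something with over 40 N, if the wrist force passes 120 N, or if a joint passes its speed limit or range.

## Robot

A 6-joint arm with a two-finger parallel gripper is mounted at the origin on the work surface. World frame = base frame: x ahead of the robot, y to its left, z up, the work surface at z = 0. Lengths are in m, angles in rad, forces in N, time in s.
With the tool pointing down it reaches from about 0.225 to 0.875 m from the base axis. Payload 3.4 kg.
Tool frame: the origin (TCP) lies at the very end of the fingers, on their centre line; the grasp point (between the pads) lies behind it (manip.grasp_offset is the z of the grasp point in the tool frame, in m); z points along the fingers, y is the line along which they close (so a half turn about z gives the same grasp; the last joint's range is limited). The gripper opens to 85 mm and grips with 20 to 120 N. Pads are 22 mm wide; open, the fingers measure 114 mm over their backs; the gripper's body (76 mm by 85 mm) begins 54 mm behind the grasp point. The pads swing forward as they close: fully open they stand 13 mm farther back than shut.
Start: joints at [-1.225, 0.276, 1.505, -0, 1.361, -0.121], TCP at [0.259, -0.514, 0.231] pointing down, gripper open.
Joint ranges: [-2.89, 2.89], [-0.75, 2.08], [0.22, 2.7], [-1.18, 4.32], [0.11, 2.71], [-2.7, 2.7]. Speed limits (rad/s): [2.57, 2.57, 3.14, 3.14, 3.14, 3.14].

## Interface

Orientations are given as a unit quaternion [w, x, y, z].
In Python, from rig import manip gives the robot as it stands.
- The arm moves only by the shell command python3 -m pendant 'ROWS' [FORCE]. ROWS is JSON, a list of rows, each an object of numbers: "dx", "dy", "dz": the shift along the tool's x, y, z in m; "rx", "ry", "rz": the turn, a rotation vector about the tool's x, y, z in degrees; "hand": the finger opening in m, from 0 to 0.0854. In form: [{"dx": .., "dy": .., "dz": .., "rx": .., "ry": .., "rz": .., "hand": ..}, ...]. A call has 1 to 12 rows; each row shifts and turns the commanded pose from where the row before left it, along the tool's axes as they then stand; what a row does not reach is not made up. A row lasts 1/12 s, in which the tool goes at most 41.7 mm and 7.16 degrees, less where a joint would pass 70% of its speed; a pose out of reach is approached as far as the arm can. A call is refused whole if a number of a shift passes 0.0417 or a number of a turn 7.16, either way. A call with a gripper value outside its range is refused whole. The fingers move at their own pace and stop on an object; FORCE is the grip in N (left out, the last holds). Time passes only in rows, so rows that do not move let the fingers close. It gives the time, the measured TCP pose, the force, the opening and the grip force at its end, in the units of the state.
- manip.get_state(): the state, without advancing time (a new reading comes with each control period).
- manip.get_image(name): name is "side" or "top"; returns a dict with "frame" (480x640x3 uint8, red, green, blue), "fx", "fy", "cx", "cy" (pixels), "position" and "attitude" of the camera in the world. Camera axes: x right, y up, looking along -z (the intrinsics and any distortion apply to the point x, -y, -z); pixel columns grow to the right and rows downward; lengths in m; the calibration is good to about 2 mm. A picture is of the moment at which its call begins. There is no depth.
- manip.sign_off(): hands the job in; it is judged then, once.
The state is a dict: "clock": time; "qpos": joint angles; "qd": joint speeds; "effort": joint torques, N m; "position": TCP position; "ee_rot": TCP orientation; "contact_force": force on the tool from outside, world axes, zero at the start; "moment": the same for the moment, N m; "width": finger opening in m; "gripper_force": force on a finger pad.
Only numpy, scipy, OpenCV 4.12 (cv2) and the standard library are available. Lean on these libraries where they do the work, as an engineer would, in place of code of your own. Each camera call takes 0.05 s, during which the arm holds its last target. There are 200 camera calls.

## Working session

There is one attempt and no reset: what is moved stays moved. The work goes in short steps, Python scripts to look and compute and a shell command to move; the robot and the scene stay as the last step left them, time stands still between calls to the robot, and variables do not carry over. Pictures are saved under pics/ and viewed, at most 10 in all, crops included, and the job is handed in when it is done.

```bash
ls; mkdir -p pics; python3 - <<'E'
from rig import manip
import cv2,json
print(manip.get_state(), manip.grasp_offset)
for n in("top","side"):
    d=manip.get_image(n); cv2.imwrite(f"pics/{n}0.png",d["frame"][:,:,::-1])
    print({k:v for k,v in d.items() if k!="frame"})
E
```

```text
pics
{'clock': 0.0, 'qpos': array([-1.22501158e+00,  2.76575373e-01,  1.50613995e+00,  1.58906847e-05,
        1.36069708e+00, -1.21006711e-01]), 'qd': array([ 6.79486757e-04, -3.48156942e-05,  5.20818985e-04, -1.64489043e-03,
       -9.25647036e-04,  5.49176350e-04]), 'effort': array([ 1.84087483e-03, -4.16760349e+01, -2.45799154e+01, -2.12663730e-05,
        1.04803100e-02, -8.64052083e-06]), 'position': array([ 0.25857852, -0.51298181,  0.23044819]), 'ee_rot': array([-9.05004776e-04,  9.72886615e-01,  2.31280795e-01, -9.43245852e-05]), 'contact_force': array([ 0.32132463, -0.24941616, -0.27458203]), 'moment': array([-0.01090033,  0.01107868,  0.03882173]), 'gripper_force': 0.0, 'width': 0.0851513036376948} -0.0187
{'fx': 484.83614736420054, 'fy': 484.83614736420054, 'cx': 320.65343729291436, 'cy': 242.50739935596695, 'position': array([ 0.51349405, -0.02349614,  1.27873061]), 'attitude': array([ 0.70831221,  0.02020959, -0.01672991, -0.70541157])}
{'fx': 524.6987180216461, 'fy': 524.6987180216461, 'cx': 315.88572762385775, 'cy': 247.32002798398912, 'position': array([ 0.53260349, -0.80205057,  0.75389613]), 'attitude': array([ 0.90495003,  0.42349406, -0.00901214, -0.04045985])}
```

View pics/top0.png

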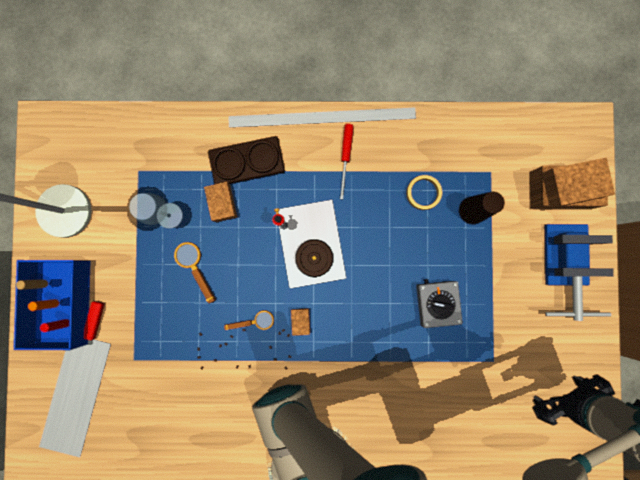

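View pics/side0.png

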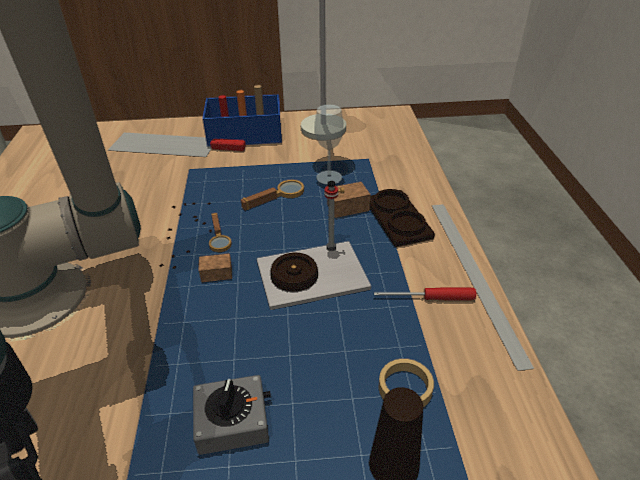

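The top view shows the box at about (440,303), the large loupe with its ring at (188,256) and handle end at (211,300), the dish at (314,258) and the collar at (279,219). The small loupe at (263,320) is the decoy. In the side view the knob is at (229,402) and the collar at (332,191). Next I'll enlarge the key parts.

```bash
cat > h.py <<'E'
import numpy as np,cv2
from scipy.spatial.transform import Rotation as R
from rig import manip
def rot(q): return R.from_quat([q[1],q[2],q[3],q[0]])
def ray(d,uv):
    u,v=uv; r=np.array([(u-d["cx"])/d["fx"],-(v-d["cy"])/d["fy"],-1.])
    return np.array(d["position"]),rot(d["attitude"]).apply(r)
def onz(d,uv,z):
    p,r=ray(d,uv); return p+r*(z-p[2])/r[2]
def tri(d1,uv1,d2,uv2):
    p,r=ray(d1,uv1);q,s=ray(d2,uv2)
    t=np.linalg.lstsq(np.c_[r,-s],q-p,rcond=None)[0]
    a,b=p+t[0]*r,q+t[1]*s
    return (a+b)/2,np.linalg.norm(a-b)
def proj(d,P):
    c=rot(d["attitude"]).inv().apply(np.array(P)-d["position"])
    return np.array([d["cx"]-d["fx"]*c[0]/c[2],d["cy"]+d["fy"]*c[1]/c[2]])
def blobs(im,lo,hi,roi,amin=4):
    x0,y0,x1,y1=roi
    hsv=cv2.cvtColor(im[y0:y1,x0:x1],cv2.COLOR_RGB2HSV)
    m=cv2.inRange(hsv,np.array(lo),np.array(hi))
    n,l,s,c=cv2.connectedComponentsWithStats(m)
    return m,[(int(s[i,4]),(c[i]+[x0,y0]).round(1).tolist(),s[i,:4].tolist()) for i in range(1,n) if s[i,4]>=amin]
def crop(im,roi,size=(400,300)):
    x0,y0,x1,y1=roi
    return cv2.resize(im[y0:y1,x0:x1,::-1],size,interpolation=cv2.INTER_CUBIC)
E
python3 - <<'E'
from h import *
t=manip.get_image("top");s=manip.get_image("side")
T,S=t["frame"],s["frame"]
np.savez("c.npz",T=T,S=S)
m=np.vstack([np.hstack([crop(T,(400,273,480,333)),crop(S,(180,360,280,435))]),
 np.hstack([crop(T,(155,232,235,307+ -15)),crop(S,(300,170,364,218))])])
cv2.imwrite("pics/m1.png",m)
for nm,d,roi in(("T",t,(425,285,460,320)),("S",s,(200,375,265,435))):
    print(nm,"orange",blobs(d["frame"],(3,150,120),(18,255,255),roi,2)[1])
    print(nm,"white",blobs(d["frame"],(0,0,190),(180,60,255),roi,2)[1])
for nm,d,roi in(("T",t,(265,205,300,235)),("S",s,(310,170,355,215))):
    for lo,hi in(((0,130,70),(10,255,255)),((170,130,70),(180,255,255))):print(nm,"red",blobs(d["frame"],lo,hi,roi)[1])
for nm,d,roi in(("T",t,(300,245,330,272)),("S",s,(280,255,312,280))):
    print(nm,"brass",blobs(d["frame"],(12,100,100),(32,255,255),roi,2)[1])
for nm,d,roi in(("T",t,(165,232,230,310)),("S",s,(230,170,312,218))):
    print(nm,"loupe",blobs(d["frame"],(5,60,60),(32,255,255),roi,20)[1])
E
```

```text
T orange [(19, [438.1, 290.2], [12, 2, 4, 7])]
T white [(2, [454.5, 285.0], [29, 0, 2, 1]), (10, [439.2, 304.3], [11, 18, 8, 3])]
S orange [(34, [250.9, 399.1], [46, 22, 11, 5])]
S white [(12, [227.2, 384.0], [26, 5, 4, 10]), (4, [247.5, 405.0], [46, 30, 4, 1]), (2, [245.5, 410.0], [45, 35, 2, 1])]
T red [(55, [279.3, 219.9], [9, 9, 10, 12])]
T red [(17, [273.7, 218.9], [7, 10, 5, 10])]
S red [(45, [331.0, 189.5], [15, 16, 13, 7]), (4, [335.5, 197.2], [24, 26, 4, 3])]
S red []
T brass [(19, [313.8, 257.4], [12, 10, 5, 5])]
S brass [(12, [293.2, 266.1], [11, 10, 5, 3])]
T loupe [(511, [195.7, 271.3], [9, 10, 41, 61])]
S loupe [(457, [273.4, 193.4], [11, 10, 63, 30])]
```

View pics/m1.png

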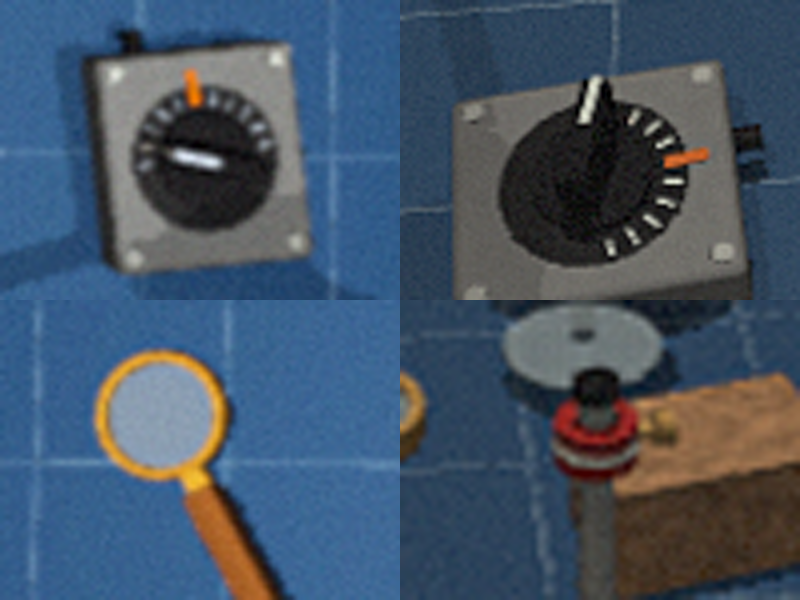

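The crops show the pointer at about 10° towards +x from +y, and the orange mark near +x. The collar's white band is at side pixel (331.5,195). I'll compute the poses.

```bash
python3 - <<'E'
from h import *
t=manip.get_image("top");s=manip.get_image("side")
np.set_printoptions(precision=4,suppress=True)
fT=lambda p:(400+p[0]/5-.4,273+p[1]/5-.4)
fS=lambda p:(180+p[0]/4-.4,360+p[1]/4-.4)
scT=[(117,75),(277,60),(133,260),(297,243)]
scS=[(73,112),(303,73),(76,292),(323,252)]
P=[]
for a,b in zip(scT,scS):
    p,e=tri(t,fT(a),s,fS(b));P.append(p);print("screw",p,e)
print("mean",np.mean(P,0))
C=np.mean([onz(t,fT(a),.046) for a in scT],0);print("top-only centre",C)
dx=(P[0]+P[1]-P[2]-P[3])[:2];print("box yaw",np.degrees(np.arctan2(dx[1],dx[0])))
print("disc",onz(t,fT((205,158)),.051), "orange top",onz(t,(438.1,290.2),.046))
o,e=tri(t,(438.1,290.2),s,(250.9,399.1));print("orange tri",o,e)
a,b=onz(t,fT((173,151)),.08),onz(t,fT((222,163)),.08);print("pointer tip,tail",a,b,np.degrees(np.arctan2(*(a-b)[[1,0]])))
print("orange dir",np.degrees(np.arctan2(*(o-C)[[1,0]])))
print("dot",tri(t,(313.8,257.4),s,(293.2,266.1)),onz(t,(313.8,257.4),.036))
# collar
print("collar",tri(t,(277.9,219.6),s,(331.4,192)))
F=np.mean([manip.get_image("side")["frame"].astype(float) for _ in range(4)],0)
print("cols329-334 rows 180-206 RGB"); 
for r in range(178,208): print(r,F[r,329:335].mean(0).round(0))
print("row194",F[195,320:344].round(0).astype(int).tolist())
# loupe: ring fit by ellipse, handle
m,_=blobs(t["frame"],(14,100,120),(32,255,255),(165,232,230,310))
cs,_=cv2.findContours(m,cv2.RETR_EXTERNAL,cv2.CHAIN_APPROX_NONE);c=max(cs,key=len);print("ring T",cv2.boundingRect(c),cv2.minEnclosingCircle(c))
m2,b2=blobs(t["frame"],(5,100,60),(13,255,255),(165,232,230,310));print("handle T",b2)
cs,_=cv2.findContours(m2,cv2.RETR_EXTERNAL,cv2.CHAIN_APPROX_NONE);print(cv2.minAreaRect(max(cs,key=len)))
m2,b2=blobs(s["frame"],(5,80,40),(13,255,255),(230,170,312,218));print("handle S",b2)
m2,b2=blobs(s["frame"],(14,60,80),(32,255,255),(230,170,312,218));print("ring S",b2)
cv2.imwrite("pics/m2.png",np.vstack([crop(s["frame"],(236,175,316,215),(800,400))]))
E
```

```text
screw [ 0.4196 -0.2852  0.053 ] 0.09253977240441168
screw [ 0.4734 -0.3361  0.1266] 0.0036889723155427677
screw [ 0.3596 -0.3054 -0.0535] 0.0013987710722604587
screw [ 0.4276 -0.363   0.0595] 0.09052910153093618
mean [ 0.4201 -0.3224  0.0464]
top-only centre [ 0.4224 -0.3215  0.046 ]
box yaw 23.997766871101245
disc [ 0.4235 -0.3198  0.051 ] orange top [ 0.4583 -0.315   0.046 ]
orange tri [ 0.4576 -0.3152  0.0451] 0.0012587468093844536
pointer tip,tail [ 0.4289 -0.2971  0.08  ] [ 0.4232 -0.3211  0.08  ] 76.51370129300989
orange dir 10.03593545254868
dot (array([0.5392, 0.0001, 0.0362]), np.float64(0.0020437861478455168)) [0.5402 0.0002 0.036 ]
collar (array([0.6251, 0.0817, 0.1573]), np.float64(0.00010453840419079998))
cols329-334 rows 180-206 RGB
178 [112. 123. 123.]
179 [114. 124. 125.]
180 [101. 109. 110.]
181 [30. 29. 31.]
182 [20. 18. 18.]
183 [25. 23. 25.]
184 [21. 20. 22.]
185 [14. 14. 14.]
186 [30. 23. 23.]
187 [60. 53. 50.]
188 [62. 64. 61.]
189 [62. 59. 56.]
190 [72. 36. 34.]
191 [104.  26.  24.]
192 [139.  39.  35.]
193 [54. 13. 12.]
194 [68. 32. 29.]
195 [93. 81. 74.]
196 
[... 433 characters left out ...]
4], [91, 94, 86], [75, 65, 60], [65, 30, 25], [120, 85, 56], [141, 103, 70], [136, 98, 68], [134, 98, 68], [133, 98, 67], [139, 102, 70]]
ring T (9, 10, 26, 38) ((24.590164184570312, 28.770492553710938), 19.323684692382812)
handle T [(148, [201.6, 283.5], [27, 38, 21, 29]), (4, [213.2, 299.2], [47, 67, 3, 2]), (7, [209.6, 301.4], [42, 69, 6, 2])]
((36.48456573486328, 51.279197692871094), (30.62866973876953, 7.327432632446289), 61.55707550048828)
handle S [(243, [261.6, 196.8], [16, 18, 31, 21]), (17, [243.0, 200.8], [11, 29, 6, 5]), (16, [244.4, 206.7], [12, 34, 5, 6])]
ring S [(130, [289.4, 187.2], [46, 10, 28, 15]), (4, [287.8, 195.8], [57, 25, 3, 2]), (13, [245.2, 199.2], [13, 27, 5, 5])]
```

View pics/m2.png

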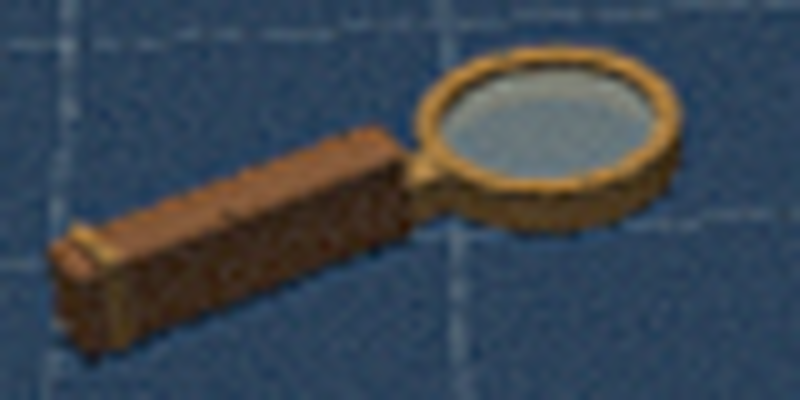

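The side crop shows the handle's top face from (274,189) to (242.5,201), and the ring's top at (291,186.8). I'll correct the screw pairing between the two views and refine the loupe.

```bash
python3 - <<'E'
from h import *
t=manip.get_image("top");s=manip.get_image("side")
np.set_printoptions(precision=4,suppress=True)
fT=lambda p:(400+p[0]/5-.4,273+p[1]/5-.4)
fS=lambda p:(180+p[0]/4-.4,360+p[1]/4-.4)
scT=[(117,75),(277,60),(133,260),(297,243)]
scS=[(303,73),(323,252),(73,112),(76,292)]
P=np.array([tri(t,fT(a),s,fS(b))[0] for a,b in zip(scT,scS)]);print(P,P.mean(0))
d=P[0]+P[1]-P[2]-P[3];print("yaw",np.degrees(np.arctan2(d[1],d[0])))
m,b=blobs(t["frame"],(5,60,60),(32,255,255),(165,232,230,310),20)
n,l=cv2.connectedComponents(m);i=np.argmax(np.bincount(l[l>0]))
pt=np.argwhere(l==i)[:,::-1]+[165,232]
# ring: pixels with row<267
rg=pt[pt[:,1]<266].astype(np.float32); h=cv2.convexHull(rg); el=cv2.fitEllipse(h);print("ring el",el)
L=onz(t,el[0],.014);print("lens xy top-only",L)
Lt=tri(t,el[0],s,(290.9,186.6));print("lens tri",Lt)
P3=onz
hd=pt[pt[:,1]>275].astype(np.float32);r=cv2.minAreaRect(hd);print("handle rect",r)
W=np.array([onz(t,q,.026) for q in cv2.boxPoints(r)]);print(W)
print("handle ctr",onz(t,r[0],.026))
v,u0=np.linalg.eigh(np.cov(hd.T));ax=u0[:,1];c=hd.mean(0)
A,B=onz(t,c-ax*10,.026),onz(t,c+ax*10,.026);y=np.degrees(np.arctan2(*(A-B)[[1,0]]));print("handle axis yaw",y)
R_=onz(t,r[0],.026);print("yaw ctr->lens",np.degrees(np.arctan2(*(L-R_)[[1,0]])))
print("rear end tri",tri(t,(210.3,299.5),s,(242.5,201)))
print("front end tri",tri(t,(197.5,272),s,(274,189)))
# collar heights: line row 195.55 front surface; post top
pc=np.array([.6251,.0817]);cp=s["position"][:2];dirn=(cp-pc)/np.linalg.norm(cp-pc)
def zfront(row,rad,col=331.4):
    p,q=ray(s,(col,row));tt=np.dot(pc+dirn*rad-cp,-dirn)/np.dot(q[:2],-dirn);return (p+tt*q)[2]
print("line z",zfront(195.55,.014),"bottom",zfront(197.9,.014),"top front",zfront(192.6,.014),"post far top",zfront(180.5,-.006),"front top",zfront(186,.006))
E
```

```text
[[ 0.4643 -0.2767  0.0466]
 [ 0.4722 -0.358   0.0453]
 [ 0.3714 -0.2848  0.0436]
 [ 0.3806 -0.3669  0.0464]] [ 0.4221 -0.3216  0.0455]
yaw 5.223430138229853
ring el ((186.9757537841797, 254.8027801513672), (26.44459342956543, 26.67425537109375), 107.61592864990234)
lens xy top-only [0.5461 0.3319 0.014 ]
lens tri (array([0.5466, 0.3325, 0.012 ]), np.float64(0.0008975702660519245))
handle rect ((204.22215270996094, 287.8841247558594), (30.529356002807617, 8.056358337402344), 62.44719314575195)
[[0.4906 0.3104 0.026 ]
 [0.5002 0.2921 0.026 ]
 [0.4309 0.2545 0.026 ]
 [0.4212 0.2728 0.026 ]]
handle ctr [0.4607 0.2824 0.026 ]
handle axis yaw 30.58133478759895
yaw ctr->lens 30.08715118578649
rear end tri (array([0.4284, 0.2672, 0.0214]), np.float64(0.004535263343948454))
front end tri (array([0.5029, 0.2997, 0.0294]), np.float64(0.002773712374219281))
line z 0.15811869749239216 bottom 0.1524219805333441 top front 0.165214372033458 post far top 0.18087723282138612 front top 0.17562784228292827
```

Estimates so far:

| Item | Estimate |
|---|---|
| Knob axis | (0.4224, -0.3212) |
| Bar direction | about 76° |
| Target direction | about 9.6° |
| Lens centre | (0.5463, 0.332) |
| Loupe yaw | 30.3° |
| Brass dot | (0.5397, 0) |
| Focus line height | about 0.158 |

I'll move to the knob now.

```bash
python3 -m pendant '[{"rz":-7},{"rz":-7},{"rz":-7},{"rz":-7},{"rz":-7},{"rz":-7},{"rz":-7},{}]' 40; python3 -m pendant '[{"dx":0.0323,"dy":0.016},{"dx":0.0323,"dy":0.016},{"dx":0.0323,"dy":0.016},{"dx":0.0323,"dy":0.016},{"dx":0.0323,"dy":0.016},{"dx":0.0323,"dy":0.016},{"dx":0.0323,"dy":0.016},{"dz":0.03},{"dz":0.03},{}]'
cat >> h.py <<'E'
def go(target,yaw=None):
    """print the tool-frame shift to target and the rz (deg) to yaw of tool x"""
    st=manip.get_state();r=rot(st["ee_rot"]);M=r.as_matrix()
    y=np.degrees(np.arctan2(M[1,0],M[0,0]))
    print("t",st["clock"],"pos",st["position"].round(4),"yaw",y.round(2),"toolz",M[:,2].round(4),"F",st["contact_force"].round(1),"M",st["moment"].round(2),"w",round(st["width"],4),"g",round(st["gripper_force"],1),"q",st["qpos"].round(2))
    print("shift",r.inv().apply(np.array(target)-st["position"]).round(4),"rz",None if yaw is None else round(y-yaw,2))
E
python3 -c "
from h import *
go([.4224,-.3212,.057],76)"
```

```text
t 0.6 pos [ 0.2588 -0.5135  0.2314] yaw 26.74 toolz [ 0.e+00 -2.e-04 -1.e+00] F [-0.9  0.2  0.1] M [-0.01 -0.02  0.05] w 0.0852 g 0.0 q [-1.23  0.28  1.5  -0.    1.36 -0.12]
shift [ 0.2327 -0.0982  0.1743] rz -49.26invalid input
invalid input
```

The empty rows were probably what got refused.

```bash
python3 -m pendant '[{"rz":-7},{"rz":-7},{"rz":-7},{"rz":-7},{"rz":-7},{"rz":-7},{"rz":-7},{"dz":0}]' 40; python3 -m pendant '[{"dx":0.0323,"dy":0.016},{"dx":0.0323,"dy":0.016},{"dx":0.0323,"dy":0.016},{"dx":0.0323,"dy":0.016},{"dx":0.0323,"dy":0.016},{"dx":0.0323,"dy":0.016},{"dx":0.0323,"dy":0.016},{"dz":0.03},{"dz":0.03},{"dz":0}]'
python3 -c "
from h import *
go([.4224,-.3212,.057],76)"
```

```text
t 0.6 pos [ 0.2588 -0.5135  0.2314] yaw 26.74 toolz [ 0.e+00 -2.e-04 -1.e+00] F [-0.9  0.2  0.1] M [-0.01 -0.02  0.05] w 0.0852 g 0.0 q [-1.23  0.28  1.5  -0.    1.36 -0.12]
shift [ 0.2327 -0.0982  0.1743] rz -49.26invalid input
invalid input
```

```bash
python3 -m pendant '[{"dx":0,"dy":0,"dz":0,"rx":0,"ry":0,"rz":-7,"hand":0.085}]' 40; echo; python3 -m pendant '[{"dx":0,"dy":0,"dz":0,"rx":0,"ry":0,"rz":-7,"hand":0.085}]'
```

```text
clock: 0.68
position: [0.2588, -0.5135, 0.2314]
ee_rot: [0.0, 0.957, 0.291, 0.0]
contact_force: [-0.4, 0.8, 0.6]
width: 0.0852
gripper_force: 0.0

clock: 0.77
position: [0.2588, -0.5135, 0.2314]
ee_rot: [0.0, 0.936, 0.351, 0.0]
contact_force: [0.5, 0.5, -0.2]
width: 0.085
gripper_force: 0.0
```

Every row needs all seven keys.

```bash
python3 -m pendant '[{"dx":0,"dy":0,"dz":0,"rx":0,"ry":0,"rz":-7,"hand":0.085},{"dx":0,"dy":0,"dz":0,"rx":0,"ry":0,"rz":-7,"hand":0.085},{"dx":0,"dy":0,"dz":0,"rx":0,"ry":0,"rz":-7,"hand":0.085},{"dx":0,"dy":0,"dz":0,"rx":0,"ry":0,"rz":-7,"hand":0.085},{"dx":0,"dy":0,"dz":0,"rx":0,"ry":0,"rz":-7,"hand":0.085}]'; python3 -m pendant '[{"dx":0.0323,"dy":0.016,"dz":0,"rx":0,"ry":0,"rz":0,"hand":0.085},{"dx":0.0323,"dy":0.016,"dz":0,"rx":0,"ry":0,"rz":0,"hand":0.085},{"dx":0.0323,"dy":0.016,"dz":0,"rx":0,"ry":0,"rz":0,"hand":0.085},{"dx":0.0323,"dy":0.016,"dz":0,"rx":0,"ry":0,"rz":0,"hand":0.085},{"dx":0.0323,"dy":0.016,"dz":0,"rx":0,"ry":0,"rz":0,"hand":0.085},{"dx":0.0323,"dy":0.016,"dz":0,"rx":0,"ry":0,"rz":0,"hand":0.085},{"dx":0.0323,"dy":0.016,"dz":0,"rx":0,"ry":0,"rz":0,"hand":0.05},{"dx":0,"dy":0,"dz":0.03,"rx":0,"ry":0,"rz":0,"hand":0.05},{"dx":0,"dy":0,"dz":0.03,"rx":0,"ry":0,"rz":0,"hand":0.05},{"dx":0,"dy":0,"dz":0,"rx":0,"ry":0,"rz":0,"hand":0.05}]'
python3 -c "
from h import *
go([.4224,-.3212,.057],76)"
```

```text
clock: 1.18
position: [0.2588, -0.5135, 0.2314]
ee_rot: [0.0, 0.788, 0.616, -0.0]
contact_force: [-0.3, -0.2, 0.1]
width: 0.0852
gripper_force: 0.0
clock: 2.02
position: [0.4207, -0.3184, 0.1666]
ee_rot: [-0.005, 0.789, 0.615, -0.001]
contact_force: [-0.7, 0.5, -0.4]
width: 0.0499
gripper_force: 0.0
t 2.0167 pos [ 0.4207 -0.3184  0.1666] yaw 75.85 toolz [-0.0075  0.0072 -0.9999] F [-0.7  0.5 -0.4] M [-0.    0.02 -0.  ] w 0.0499 g 0.0 q [-0.78  0.26  1.7  -0.    1.19 -0.53]
shift [-0.0029  0.0034  0.1095] rz -0.15
```

```bash
python3 -m pendant '[{"dx":0,"dy":0,"dz":0.03,"rx":0,"ry":0,"rz":0,"hand":0.05},{"dx":0,"dy":0,"dz":0.03,"rx":0,"ry":0,"rz":0,"hand":0.05},{"dx":0,"dy":0,"dz":0,"rx":0,"ry":0,"rz":0,"hand":0.05},{"dx":0,"dy":0,"dz":0,"rx":0,"ry":0,"rz":0,"hand":0.05}]'
python3 - <<'E'
from h import *
go([.4224,-.3212,.057],76)
d=manip.get_image("side");e=manip.get_image("top")
cv2.imwrite("pics/k1.png",np.hstack([crop(e["frame"],(400,263,480,323)),crop(d["frame"],(170,330,290,420))]))
E
```

```text
clock: 2.35
position: [0.4224, -0.322, 0.1114]
ee_rot: [-0.001, 0.79, 0.614, -0.0]
contact_force: [0.5, 0.0, 0.2]
width: 0.0498
gripper_force: 0.0
t 2.35 pos [ 0.4224 -0.322   0.1114] yaw 75.7 toolz [-0.0017  0.0016 -1.    ] F [0.5 0.  0.2] M [-0.05 -0.06 -0.01] w 0.0498 g 0.0 q [-0.78  0.31  1.78 -0.    1.06 -0.53]
shift [ 0.0007 -0.0001  0.0544] rz -0.3
```

View pics/k1.png

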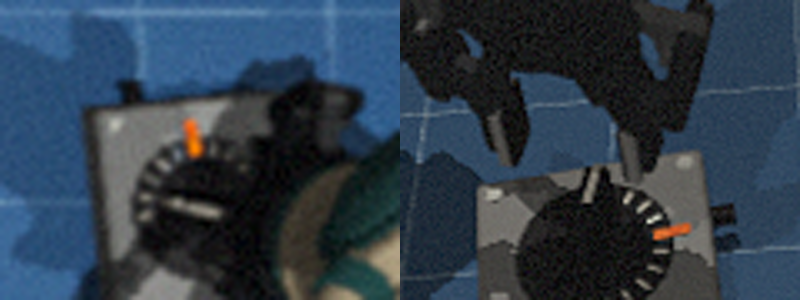

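The fingers stand either side of the bar, aligned with the pointer (side pixel about (590,185) in the crop). I'll descend and grip.

```bash
python3 -m pendant '[{"dx":0,"dy":0,"dz":0.02,"rx":0,"ry":0,"rz":0,"hand":0.05},{"dx":0,"dy":0,"dz":0.02,"rx":0,"ry":0,"rz":0,"hand":0.05},{"dx":0,"dy":0,"dz":0.0145,"rx":0,"ry":0,"rz":0,"hand":0.05},{"dx":0,"dy":0,"dz":0,"rx":0,"ry":0,"rz":0,"hand":0.05},{"dx":0,"dy":0,"dz":0,"rx":0,"ry":0,"rz":0,"hand":0.03},{"dx":0,"dy":0,"dz":0,"rx":0,"ry":0,"rz":0,"hand":0.0},{"dx":0,"dy":0,"dz":0,"rx":0,"ry":0,"rz":0,"hand":0.0},{"dx":0,"dy":0,"dz":0,"rx":0,"ry":0,"rz":0,"hand":0.0},{"dx":0,"dy":0,"dz":0,"rx":0,"ry":0,"rz":0,"hand":0.0}]' 40
python3 -c "
from h import *
go([.4224,-.3212,.057],9.6)"
```

```text
clock: 3.2
position: [0.4216, -0.3221, 0.0586]
ee_rot: [-0.0, 0.789, 0.614, -0.001]
contact_force: [-5.0, -0.3, 7.1]
width: 0.0107
gripper_force: 40.8
t 3.2 pos [ 0.4216 -0.3221  0.0586] yaw 75.81 toolz [-2.3e-03 -8.0e-04 -1.0e+00] F [-5.  -0.3  7.1] M [0.06 0.89 0.08] w 0.0107 g 40.8 q [-0.78  0.37  1.85 -0.    0.93 -0.53]
shift [0.0011 0.0005 0.0016] rz 66.21
```

```bash
python3 -m pendant '[{"dx":0,"dy":-0.0008,"dz":-0.002,"rx":0,"ry":0,"rz":0,"hand":0.0},{"dx":0,"dy":0,"dz":0,"rx":0,"ry":0,"rz":5,"hand":0.0},{"dx":0,"dy":0,"dz":0,"rx":0,"ry":0,"rz":5,"hand":0.0},{"dx":0,"dy":0,"dz":0,"rx":0,"ry":0,"rz":5,"hand":0.0},{"dx":0,"dy":0,"dz":0,"rx":0,"ry":0,"rz":5,"hand":0.0},{"dx":0,"dy":0,"dz":0,"rx":0,"ry":0,"rz":0,"hand":0.0}]'
python3 -c "
from h import *
go([.4224,-.3212,.057],9.6)"
```

```text
clock: 3.7
position: [0.4218, -0.3222, 0.0588]
ee_rot: [0.0, 0.884, 0.467, -0.001]
contact_force: [-1.4, -2.7, -6.5]
width: 0.0108
gripper_force: 41.2
t 3.7 pos [ 0.4218 -0.3222  0.0588] yaw 55.68 toolz [-8.e-04 -7.e-04 -1.e+00] F [-1.4 -2.7 -6.5] M [-0.4   0.3  -0.07] w 0.0108 g 41.2 q [-0.78  0.37  1.85 -0.    0.93 -0.18]
shift [ 0.0011 -0.      0.0017] rz 46.08
```

```bash
python3 -m pendant '[{"dx":0,"dy":0,"dz":0.001,"rx":0,"ry":0,"rz":6,"hand":0.0},{"dx":0,"dy":0,"dz":0,"rx":0,"ry":0,"rz":6,"hand":0.0},{"dx":0,"dy":0,"dz":0,"rx":0,"ry":0,"rz":6,"hand":0.0},{"dx":0,"dy":0,"dz":0,"rx":0,"ry":0,"rz":6,"hand":0.0},{"dx":0,"dy":0,"dz":0,"rx":0,"ry":0,"rz":6,"hand":0.0},{"dx":0,"dy":0,"dz":0,"rx":0,"ry":0,"rz":6,"hand":0.0},{"dx":0,"dy":0,"dz":0,"rx":0,"ry":0,"rz":6,"hand":0.0},{"dx":0,"dy":0,"dz":0,"rx":0,"ry":0,"rz":4,"hand":0.0},{"dx":0,"dy":0,"dz":0,"rx":0,"ry":0,"rz":0,"hand":0.0},{"dx":0,"dy":0,"dz":0,"rx":0,"ry":0,"rz":0,"hand":0.0}]'
python3 -c "
from h import *
go([.4224,-.3212,.057],9.6)"
```

```text
clock: 4.53
position: [0.4221, -0.3227, 0.0587]
ee_rot: [0.001, 0.996, 0.087, -0.0]
contact_force: [-3.2, -3.0, 2.0]
width: 0.0111
gripper_force: 42.3
t 4.5333 pos [ 0.4221 -0.3227  0.0587] yaw 9.95 toolz [ 1.0e-04 -1.9e-03 -1.0e+00] F [-3.2 -3.   2. ] M [-0.43  0.71 -0.03] w 0.0111 g 42.3 q [-0.78  0.37  1.85 -0.    0.92  0.62]
shift [ 0.0006 -0.0014  0.0017] rz 0.35
```

Release, back off, and check the pointer against the mark.

```bash
python3 -m pendant '[{"dx":0,"dy":0,"dz":0,"rx":0,"ry":0,"rz":0,"hand":0.05},{"dx":0,"dy":0,"dz":0,"rx":0,"ry":0,"rz":0,"hand":0.05},{"dx":0,"dy":0,"dz":0,"rx":0,"ry":0,"rz":0,"hand":0.05},{"dx":0,"dy":0,"dz":-0.03,"rx":0,"ry":0,"rz":0,"hand":0.05},{"dx":0,"dy":0,"dz":-0.04,"rx":0,"ry":0,"rz":0,"hand":0.05},{"dx":-0.0417,"dy":0,"dz":-0.02,"rx":0,"ry":0,"rz":0,"hand":0.05},{"dx":-0.0417,"dy":0,"dz":0,"rx":0,"ry":0,"rz":0,"hand":0.05},{"dx":-0.02,"dy":0,"dz":0,"rx":0,"ry":0,"rz":0,"hand":0.05},{"dx":0,"dy":0,"dz":0,"rx":0,"ry":0,"rz":0,"hand":0.05}]'
cat > kn.py <<'E'
from h import *
T=[manip.get_image("top") for _ in range(4)];S=[manip.get_image("side") for _ in range(4)]
t,s=T[0],S[0]
a=np.mean([x["frame"].astype(float) for x in T],0).astype(np.uint8);b=np.mean([x["frame"].astype(float) for x in S],0).astype(np.uint8)
np.savez("k.npz",a=a,b=b)
cv2.imwrite("pics/k2.png",np.hstack([crop(a,(415,278,471,320)),crop(b,(180,360,280,435))]))
for nm,d,im,roi in(("T",t,a,(415,278,471,320)),("S",s,b,(195,375,265,435))):
    print(nm,"or",blobs(im,(3,150,120),(18,255,255),roi,2)[1],"wh",blobs(im,(0,0,150),(180,70,255),roi,2)[1])
E
python3 kn.py
```

```text
clock: 5.28
position: [0.3214, -0.3381, 0.1464]
ee_rot: [-0.0, 0.996, 0.084, -0.001]
contact_force: [-0.3, 0.4, -0.4]
width: 0.0503
gripper_force: 0.0
T or [(19, [438.1, 290.2], [22, 9, 4, 7])] wh [(11, [455.1, 284.4], [39, 5, 3, 4]), (36, [422.9, 291.8], [6, 8, 5, 18]), (5, [437.2, 286.6], [21, 8, 4, 3]), (2, [440.0, 288.5], [25, 10, 1, 2]), (2, [431.5, 290.5], [16, 12, 2, 2]), (3, [426.3, 295.3], [11, 17, 2, 2]), (18, [443.2, 300.3], [27, 19, 3, 8]), (5, [424.2, 308.0], [9, 28, 2, 5])]
S or [(34, [250.9, 399.1], [51, 22, 11, 5])] wh [(11, [255.0, 378.0], [58, 2, 5, 3]), (24, [233.5, 389.5], [32, 13, 14, 4]), (2, [242.5, 391.5], [47, 16, 2, 2]), (4, [245.5, 395.5], [49, 20, 4, 2]), (5, [248.0, 405.0], [51, 30, 5, 1]), (4, [245.5, 410.2], [49, 35, 4, 2]), (5, [242.4, 414.8], [46, 39, 4, 3]), (2, [237.5, 418.0], [42, 43, 2, 1]), (2, [238.5, 420.0], [43, 45, 2, 1]), (3, [232.3, 422.3], [37, 47, 2, 2]), (15, [260.4, 422.4], [64, 46, 4, 4])]
```

View pics/k2.png

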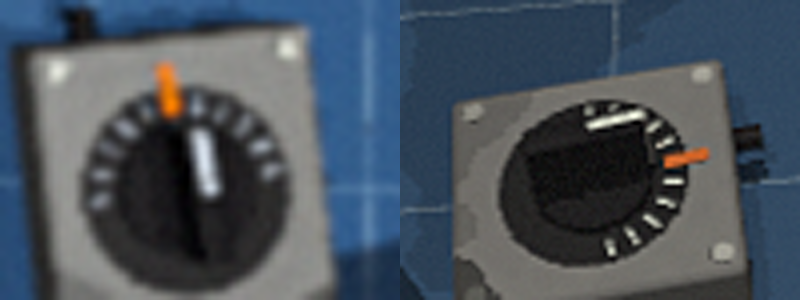

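The top crop shows the pointer line (198,130)→(210,195) nearly parallel to the orange mark (166,68)→(174,115). I'll compute both angles.

```bash
python3 - <<'E'
from h import *
t=manip.get_image("top");s=manip.get_image("side");k=np.load("k.npz")
def ax(d,im,lo,hi,roi,z,best):
    m,_=blobs(im,lo,hi,roi,2);n,l=cv2.connectedComponents(m)
    x0,y0=roi[:2]
    i=best if best else 1+np.argmax(np.bincount(l[l>0])[1:])
    p=np.argwhere(l==i)[:,::-1]+[x0,y0]
    w=im[p[:,1],p[:,0]].astype(float).sum(1) if lo[1]==0 else np.ones(len(p))
    W=np.array([onz(d,q,z) for q in p])[:,:2];c=np.average(W,0,w)
    C=np.cov(W.T,aweights=w);v,u=np.linalg.eigh(C);a=u[:,1]*np.sign(u[0,1]);return c,np.degrees(np.arctan2(a[1],a[0]))
for z,lo,hi,nm in((.046,(3,130,100),(18,255,255),"orange"),):
    print(nm,"T",ax(t,k["a"],lo,hi,(430,280,446,300),z,None),"S",ax(s,k["b"],lo,hi,(240,392,262,406),z,None))
for th in(110,150):
    print("ptr T",ax(t,k["a"],(0,0,th),(180,80,255),(438,294,449,308),.08,None),"S",ax(s,k["b"],(0,0,th),(180,80,255),(224,386,244,394),.08,None))
sc=[(58,70),(290,47),(0,0)]
bw=lambda p:(415+p[0]/400*56-.45,278+p[1]/300*42-.45)
print([onz(t,bw(p),.046) for p in sc[:2]])
E
```

```text
orange T (array([ 0.45680814, -0.31521668]), np.float64(11.229713712063921)) S (array([ 0.45712377, -0.31565642]), np.float64(10.64228353776572))
ptr T (array([ 0.43533873, -0.31933618]), np.float64(9.699218406073815)) S (array([ 0.43425603, -0.31961271]), np.float64(8.92983548354171))
ptr T (array([ 0.43521025, -0.31927292]), np.float64(8.015194076225168)) S (array([ 0.43414673, -0.31977927]), np.float64(9.593788828794718))
[array([ 0.46531081, -0.27600393,  0.046     ]), array([ 0.47379703, -0.35819352,  0.046     ])]
```

Pointer and mark both lie at about 10° and agree to within 1°, so the dimmer is set. Next is the loupe: grip 12 mm ahead of its origin, at (0.4919, 0.3003), with tool yaw 30.3°.

```bash
python3 -m pendant '[{"dx":0,"dy":0,"dz":-0.025,"rx":0,"ry":0,"rz":-6.9,"hand":0.05},{"dx":0,"dy":0,"dz":-0.025,"rx":0,"ry":0,"rz":-6.9,"hand":0.05},{"dx":0,"dy":0,"dz":0,"rx":0,"ry":0,"rz":-6.9,"hand":0.05},{"dx":0,"dy":0,"dz":0,"rx":0,"ry":0,"rz":0,"hand":0.05}]'
python3 -c "
from h import *
go([.4919,.3003,.1],30.3)"
```

```text
clock: 6.12
position: [0.3254, -0.3393, 0.1972]
ee_rot: [0.002, 0.965, 0.264, 0.001]
contact_force: [-0.4, -0.0, 0.1]
width: 0.0496
gripper_force: 0.0
t 6.1167 pos [ 0.3254 -0.3393  0.1972] yaw 30.59 toolz [ 0.002  -0.0027 -1.    ] F [-0.4 -0.   0.1] M [-0.02  0.01  0.03] w 0.0496 g 0.0 q [-0.95  0.14  1.77  0.    1.22  0.08]
shift [ 0.4688 -0.4662  0.0958] rz 0.29
```

```bash
python3 -m pendant '[{"dx":0.026,"dy":-0.026,"dz":0,"rx":0,"ry":0,"rz":0.3,"hand":0.05},{"dx":0.026,"dy":-0.026,"dz":0,"rx":0,"ry":0,"rz":0,"hand":0.05},{"dx":0.026,"dy":-0.026,"dz":0,"rx":0,"ry":0,"rz":0,"hand":0.05},{"dx":0.026,"dy":-0.026,"dz":0,"rx":0,"ry":0,"rz":0,"hand":0.05},{"dx":0.026,"dy":-0.026,"dz":0,"rx":0,"ry":0,"rz":0,"hand":0.05},{"dx":0.026,"dy":-0.026,"dz":0,"rx":0,"ry":0,"rz":0,"hand":0.05},{"dx":0.026,"dy":-0.026,"dz":0,"rx":0,"ry":0,"rz":0,"hand":0.05},{"dx":0.026,"dy":-0.026,"dz":0,"rx":0,"ry":0,"rz":0,"hand":0.05},{"dx":0.026,"dy":-0.026,"dz":0,"rx":0,"ry":0,"rz":0,"hand":0.05}]'
python3 -m pendant '[{"dx":0.026,"dy":-0.026,"dz":0,"rx":0,"ry":0,"rz":0,"hand":0.05},{"dx":0.026,"dy":-0.026,"dz":0,"rx":0,"ry":0,"rz":0,"hand":0.05},{"dx":0.026,"dy":-0.026,"dz":0,"rx":0,"ry":0,"rz":0,"hand":0.05},{"dx":0.026,"dy":-0.026,"dz":0,"rx":0,"ry":0,"rz":0,"hand":0.05},{"dx":0.026,"dy":-0.026,"dz":0,"rx":0,"ry":0,"rz":0,"hand":0.05},{"dx":0.026,"dy":-0.026,"dz":0,"rx":0,"ry":0,"rz":0,"hand":0.05},{"dx":0.026,"dy":-0.026,"dz":0.02,"rx":0,"ry":0,"rz":0,"hand":0.05},{"dx":0.026,"dy":-0.026,"dz":0.03,"rx":0,"ry":0,"rz":0,"hand":0.05},{"dx":0.026,"dy":-0.026,"dz":0.03,"rx":0,"ry":0,"rz":0,"hand":0.05},{"dx":0,"dy":0,"dz":0.01,"rx":0,"ry":0,"rz":0,"hand":0.05},{"dx":0,"dy":0,"dz":0,"rx":0,"ry":0,"rz":0,"hand":0.05},{"dx":0,"dy":0,"dz":0,"rx":0,"ry":0,"rz":0,"hand":0.05}]'
python3 -c "
from h import *
go([.4919,.3003,.003],30.3)"
```

```text
clock: 6.87
position: [0.4085, -0.0166, 0.1951]
ee_rot: [-0.0, 0.966, 0.258, -0.001]
contact_force: [1.2, -0.3, 0.3]
width: 0.0502
gripper_force: 0.0
clock: 7.87
position: [0.4903, 0.2917, 0.1119]
ee_rot: [0.001, 0.966, 0.26, -0.002]
contact_force: [0.2, -0.1, -0.3]
width: 0.0499
gripper_force: 0.0
t 7.8667 pos [0.4903 0.2917 0.1119] yaw 30.1 toolz [-0.0035 -0.0022 -1.    ] F [ 0.2 -0.1 -0.3] M [ 0.   -0.04 -0.04] w 0.0499 g 0.0 q [ 0.42  0.36  1.69 -0.    1.09  1.46]
shift [ 0.0061 -0.0066  0.1088] rz -0.2
```

```bash
python3 -m pendant '[{"dx":0.006,"dy":-0.0065,"dz":0.02,"rx":0,"ry":0,"rz":0,"hand":0.05},{"dx":0,"dy":0,"dz":0.025,"rx":0,"ry":0,"rz":0,"hand":0.05},{"dx":0,"dy":0,"dz":0,"rx":0,"ry":0,"rz":0,"hand":0.05},{"dx":0,"dy":0,"dz":0,"rx":0,"ry":0,"rz":0,"hand":0.05}]'
python3 - <<'E'
from h import *
go([.4919,.3003,.003],30.3)
d=manip.get_image("side");e=manip.get_image("top")
cv2.imwrite("pics/l1.png",np.hstack([crop(e["frame"],(155,232,235,292)),crop(d["frame"],(226,155,306,215))]))
E
```

```text
clock: 8.2
position: [0.4929, 0.2996, 0.0686]
ee_rot: [0.0, 0.966, 0.259, -0.001]
contact_force: [0.0, -0.5, -0.4]
width: 0.0498
gripper_force: 0.0
t 8.2 pos [0.4929 0.2996 0.0686] yaw 30.03 toolz [-0.0014 -0.0011 -1.    ] F [ 0.  -0.5 -0.4] M [-0.   -0.01 -0.04] w 0.0498 g 0.0 q [ 0.43  0.41  1.73 -0.    1.    1.47]
shift [-0.0004 -0.0012  0.0656] rz -0.27
```

View pics/l1.png

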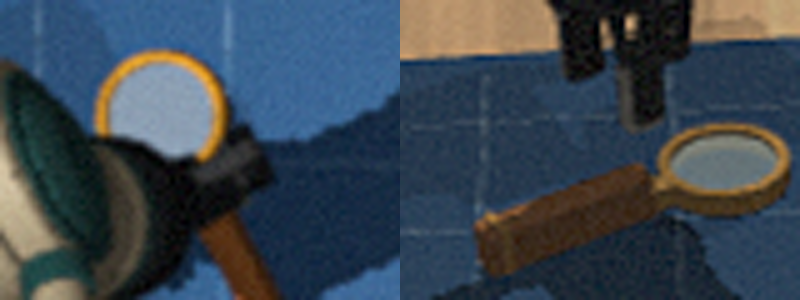

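The fingers straddle the front of the handle. I'll go down and grip.

```bash
python3 -m pendant '[{"dx":0,"dy":-0.001,"dz":0.03,"rx":0,"ry":0,"rz":0,"hand":0.05},{"dx":0,"dy":0,"dz":0.025,"rx":0,"ry":0,"rz":0,"hand":0.04},{"dx":0,"dy":0,"dz":0.0095,"rx":0,"ry":0,"rz":0,"hand":0.035},{"dx":0,"dy":0,"dz":0,"rx":0,"ry":0,"rz":0,"hand":0.03},{"dx":0,"dy":0,"dz":0,"rx":0,"ry":0,"rz":0,"hand":0.025},{"dx":0,"dy":0,"dz":0,"rx":0,"ry":0,"rz":0,"hand":0.02},{"dx":0,"dy":0,"dz":0,"rx":0,"ry":0,"rz":0,"hand":0.0},{"dx":0,"dy":0,"dz":0,"rx":0,"ry":0,"rz":0,"hand":0.0},{"dx":0,"dy":0,"dz":0,"rx":0,"ry":0,"rz":0,"hand":0.0},{"dx":0,"dy":0,"dz":0,"rx":0,"ry":0,"rz":0,"hand":0.0}]' 60
python3 -c "
from h import *
go([.4919,.3003,.003],30.3)"
```

```text
clock: 9.13
position: [0.4945, 0.3025, 0.0057]
ee_rot: [-0.0, 0.966, 0.26, 0.002]
contact_force: [-0.0, -0.4, 6.0]
width: 0.0167
gripper_force: 61.7
t 9.1333 pos [0.4945 0.3025 0.0057] yaw 30.14 toolz [ 0.0038  0.0015 -1.    ] F [-0.  -0.4  6. ] M [-0.08  0.03 -0.03] w 0.0167 g 61.7 q [ 0.43  0.49  1.8  -0.    0.85  1.47]
shift [-0.0034  0.0006  0.0027] rz -0.16
```

```bash
python3 -m pendant '[{"dx":0,"dy":0,"dz":-0.01,"rx":0,"ry":0,"rz":0,"hand":0.0},{"dx":0,"dy":0,"dz":-0.02,"rx":0,"ry":0,"rz":0,"hand":0.0},{"dx":0,"dy":0,"dz":-0.025,"rx":0,"ry":0,"rz":0,"hand":0.0},{"dx":0,"dy":0,"dz":-0.025,"rx":0,"ry":0,"rz":0,"hand":0.0},{"dx":0,"dy":0,"dz":-0.025,"rx":0,"ry":0,"rz":0,"hand":0.0},{"dx":0,"dy":0,"dz":-0.025,"rx":0,"ry":0,"rz":0,"hand":0.0},{"dx":0,"dy":0,"dz":-0.022,"rx":0,"ry":0,"rz":0,"hand":0.0},{"dx":0,"dy":0,"dz":-0.01,"rx":0,"ry":0,"rz":0,"hand":0.0},{"dx":0,"dy":0,"dz":0,"rx":0,"ry":0,"rz":0,"hand":0.0},{"dx":0,"dy":0,"dz":0,"rx":0,"ry":0,"rz":0,"hand":0.0}]'
python3 -c "
from h import *
go([.47,-.03,.165],30.3)"
```

```text
clock: 9.97
position: [0.4927, 0.3018, 0.1657]
ee_rot: [0.0, 0.966, 0.26, 0.0]
contact_force: [-0.2, -0.5, -1.7]
width: 0.0162
gripper_force: 60.7
t 9.9667 pos [0.4927 0.3018 0.1657] yaw 30.15 toolz [ 2.e-04  0.e+00 -1.e+00] F [-0.2 -0.5 -1.7] M [-0.01  0.01 -0.03] w 0.0162 g 60.7 q [ 0.43  0.32  1.6  -0.    1.21  1.47]
shift [-0.1863  0.2755  0.0007] rz -0.15
```

```bash
python3 -m pendant '[{"dx":-0.0056,"dy":0.0078,"dz":0,"rx":0,"ry":0,"rz":0,"hand":0.0},{"dx":-0.0175,"dy":0.026,"dz":0,"rx":0,"ry":0,"rz":0,"hand":0.0},{"dx":-0.0175,"dy":0.026,"dz":0,"rx":0,"ry":0,"rz":0,"hand":0.0},{"dx":-0.0175,"dy":0.026,"dz":0,"rx":0,"ry":0,"rz":0,"hand":0.0},{"dx":-0.0175,"dy":0.026,"dz":0,"rx":0,"ry":0,"rz":0,"hand":0.0},{"dx":-0.0175,"dy":0.026,"dz":0,"rx":0,"ry":0,"rz":0,"hand":0.0},{"dx":-0.0175,"dy":0.026,"dz":0,"rx":0,"ry":0,"rz":0,"hand":0.0},{"dx":-0.0175,"dy":0.026,"dz":0,"rx":0,"ry":0,"rz":0,"hand":0.0},{"dx":-0.0175,"dy":0.026,"dz":0,"rx":0,"ry":0,"rz":0,"hand":0.0},{"dx":-0.0175,"dy":0.026,"dz":0,"rx":0,"ry":0,"rz":0,"hand":0.0},{"dx":-0.0175,"dy":0.026,"dz":0,"rx":0,"ry":0,"rz":0,"hand":0.0},{"dx":-0.0056,"dy":0.0078,"dz":0,"rx":0,"ry":0,"rz":0,"hand":0.0}]'
python3 -m pendant '[{"dx":0,"dy":0,"dz":0,"rx":0,"ry":0,"rz":0,"hand":0.0},{"dx":0,"dy":0,"dz":0,"rx":0,"ry":0,"rz":0,"hand":0.0},{"dx":0,"dy":0,"dz":0,"rx":0,"ry":0,"rz":0,"hand":0.0}]'
python3 -c "
from h import *
go([.4879,-.0295,.157],30.2)"
```

```text
clock: 10.97
position: [0.4685, -0.0339, 0.164]
ee_rot: [0.0, 0.966, 0.259, -0.002]
contact_force: [0.5, -0.1, -0.8]
width: 0.0165
gripper_force: 60.7
clock: 11.22
position: [0.4697, -0.0291, 0.1649]
ee_rot: [-0.001, 0.966, 0.26, -0.001]
contact_force: [-0.5, -0.4, -0.5]
width: 0.0167
gripper_force: 60.7
t 11.2167 pos [ 0.4697 -0.0291  0.1649] yaw 30.15 toolz [-0.0018  0.0011 -1.    ] F [-0.5 -0.4 -0.5] M [ 0.   -0.01 -0.03] w 0.0167 g 60.7 q [-0.21  0.17  1.82  0.    1.15  0.83]
shift [0.0156 0.0095 0.0079] rz -0.05
```

```bash
python3 -m pendant '[{"dx":0.008,"dy":0.005,"dz":0.004,"rx":0,"ry":0,"rz":0,"hand":0.0},{"dx":0.0076,"dy":0.0045,"dz":0.004,"rx":0,"ry":0,"rz":0,"hand":0.0},{"dx":0,"dy":0,"dz":0,"rx":0,"ry":0,"rz":0,"hand":0.0},{"dx":0,"dy":0,"dz":0,"rx":0,"ry":0,"rz":0,"hand":0.0},{"dx":0,"dy":0,"dz":0,"rx":0,"ry":0,"rz":0,"hand":0.0},{"dx":0,"dy":0,"dz":0,"rx":0,"ry":0,"rz":0,"hand":0.0}]'
python3 - <<'E'
from h import *
go([.4879,-.0295,.157],30.2)
T=[manip.get_image("top") for _ in range(3)];S=[manip.get_image("side") for _ in range(3)]
a=np.mean([x["frame"].astype(float) for x in T],0).astype(np.uint8);b=np.mean([x["frame"].astype(float) for x in S],0).astype(np.uint8)
np.savez("l.npz",a=a,b=b)
cv2.imwrite("pics/l2.png",np.hstack([crop(a,(255,205,375,295)),crop(b,(240,160,360,250))]))
for z in(.15,.158,.165): print(proj(T[0],[.5397,0,z]),proj(S[0],[.5397,0,z]))
E
```

```text
clock: 11.72
position: [0.4885, -0.03, 0.1576]
ee_rot: [-0.0, 0.966, 0.26, -0.0]
contact_force: [-0.1, -0.3, -0.8]
width: 0.0165
gripper_force: 60.7
t 11.7167 pos [ 0.4885 -0.03    0.1576] yaw 30.18 toolz [-6.e-04 -0.e+00 -1.e+00] F [-0.1 -0.3 -0.8] M [ 0.03 -0.01 -0.01] w 0.0165 g 60.7 q [-0.2   0.2   1.8  -0.    1.14  0.84]
shift [-0.0002 -0.0007  0.0006] rz -0.02
[312.94134044 256.5511983 ] [291.29951942 221.71499117]
[312.86970792 256.47053501] [291.0973429  218.35173928]
[312.80618642 256.3990053 ] [290.91872358 215.38036668]
```

View pics/l2.png

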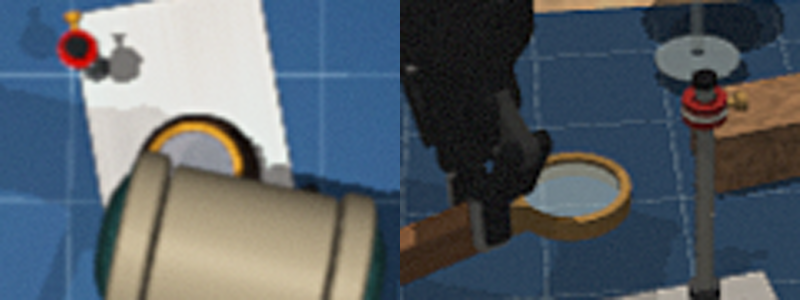

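The side crop shows the ring top spanning about (515–632, 152–222) and the collar line at (705,118). In the top crop the visible ring arc is centred near (197,165). I'll fit both.

```bash
cat > fit.py <<'E'
from h import *
from scipy.optimize import least_squares
np.set_printoptions(precision=4,suppress=True)
t=manip.get_image("top");s=manip.get_image("side");k=np.load("l.npz")
# top: outer arc of brass mask
m,_=blobs(k["a"],(12,110,90),(32,255,255),(290,232,335,262));ys,xs=np.nonzero(m)
out=[]
for c in np.unique(xs):
    out.append((c+290,ys[xs==c].min()+232-.5))
out=np.array(out,float)
Z=.164
W=np.array([onz(t,q,Z) for q in out])[:,:2]
f=least_squares(lambda p:np.hypot(*(W-p).T)-.034,[.54,0],loss="soft_l1",f_scale=.001)
print("top lens centre",f.x,"rms",np.sqrt((f.fun**2).mean()),len(W))
# side: outline of brass ring, upper outer edge (far rim)
m,b=blobs(k["b"],(12,70,60),(32,255,255),(272,200,335,236));print(b)
ys,xs=np.nonzero(m)
up=np.array([(c+272,ys[xs==c].min()+200-.5) for c in np.unique(xs)],float);lo=np.array([(c+272,ys[xs==c].max()+200+.5) for c in np.unique(xs)],float)
print("x range",xs.min()+272,xs.max()+272);print("up",up.tolist());print("lo",lo[:,1].tolist())
for r in(222,216,218,210): print(r,(xs[ys==r-200]+272).tolist())
C=f.x;
for name,P,z,cy in(("far top",up,.014-.007,1),("near bottom",lo,-.007,-1)):
    # height of rim from extreme points near col of centre
    sel=P[np.abs(P[:,0]-proj(s,[C[0],C[1]+cy*.034,.158])[0])<6]
    zs=[]
    for q in sel:
        p,r=ray(s,q); x=None
        g=least_squares(lambda tt:np.hypot(*((p+tt[0]*r)[:2]-C))-.034,[(C[1]+cy*.034-p[1])/r[1]]).x[0]
        zs.append((p+g*r)[2]-z)
    print(name,"lens z",np.mean(zs),np.std(zs))
E
python3 fit.py
```

```text
top lens centre [0.542  0.0006] rms 0.0006040910073286197 28
[(4, [334.0, 205.5], [62, 4, 1, 4]), (354, [292.1, 221.5], [1, 6, 36, 26]), (5, [334.0, 214.0], [62, 12, 1, 5])]
x range 273 334
up [[273.0, 220.5], [274.0, 219.5], [275.0, 218.5], [276.0, 218.5], [277.0, 219.5], [278.0, 220.5], [279.0, 221.5], [280.0, 222.5], [281.0, 222.5], [282.0, 223.5], [283.0, 223.5], [284.0, 206.5], [285.0, 205.5], [286.0, 205.5], [287.0, 205.5], [288.0, 205.5], [289.0, 205.5], [290.0, 205.5], [291.0, 205.5], [292.0, 205.5], [293.0, 205.5], [294.0, 205.5], [295.0, 205.5], [296.0, 205.5], [297.0, 205.5], [298.0, 205.5], [299.0, 206.5], [300.0, 206.5], [301.0, 206.5], [302.0, 207.5], [303.0, 207.5], [304.0, 208.5], [305.0, 208.5], [306.0, 209.5], [307.0, 210.5], [308.0, 212.5], [328.0, 201.5], [334.0, 199.5]]
lo [226.5, 229.5, 229.5, 229.5, 228.5, 228.5, 228.5, 229.5, 229.5, 230.5, 230.5, 230.5, 230.5, 231.5, 231.5, 231.5, 231.5, 231.5, 231.5, 231.5, 231.5, 231.5, 231.5, 231.5, 230.5, 230.5, 230.5, 229.5, 229.5, 228.5, 228.5, 227.5, 226.5, 225.5, 224.5, 223.5, 202.5, 216.5]
222 [273, 274, 275, 279, 301, 302, 303, 304, 305, 306, 307, 308]
216 [306, 307, 308, 334]
218 [306, 307, 308]
210 [301, 302, 303, 304, 305, 306, 334]
far top lens z 0.15670523731985178 0.0006229737414220627
near bottom lens z 0.15923776278237706 0.00048105754770060363
```

The lens sits at about (0.540, 0.000) by the mean of the top view, side view and kinematics. Its height is 0.158 in the side view, against 0.158 for the collar line in the same camera, and the tool is vertical. I'll settle, confirm and hand in.

```bash
python3 -m pendant '[{"dx":-0.0005,"dy":0,"dz":0,"rx":0,"ry":0,"rz":0,"hand":0.0},{"dx":0,"dy":0,"dz":0,"rx":0,"ry":0,"rz":0,"hand":0.0},{"dx":0,"dy":0,"dz":0,"rx":0,"ry":0,"rz":0,"hand":0.0},{"dx":0,"dy":0,"dz":0,"rx":0,"ry":0,"rz":0,"hand":0.0},{"dx":0,"dy":0,"dz":0,"rx":0,"ry":0,"rz":0,"hand":0.0},{"dx":0,"dy":0,"dz":0,"rx":0,"ry":0,"rz":0,"hand":0.0}]'
python3 -c "
from h import *
go([.4879,-.0295,.1575],30.2)
print(manip.sign_off())"
```

```text
clock: 12.62
position: [0.4882, -0.0306, 0.1577]
ee_rot: [0.0, 0.966, 0.26, 0.0]
contact_force: [-0.0, 0.4, -1.2]
width: 0.0167
gripper_force: 60.7
t 12.6167 pos [ 0.4882 -0.0306  0.1577] yaw 30.14 toolz [ 1.e-04 -1.e-04 -1.e+00] F [-0.   0.4 -1.2] M [-0.   -0.02  0.04] w 0.0167 g 60.7 q [-0.2   0.2   1.8  -0.    1.14  0.84]
shift [ 0.0003 -0.0011  0.0002] rz -0.06
the job is handed in; nothing more can be done
None
```

I handed the job in at 12.6 s: by my measurements the dimmer pointer is within about 1° of the orange mark, and the gripper holds the loupe level, within about 2 mm of the brass dot and of the collar's white line; no verdict came back.

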